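# Shuffle the jar carrier into the clamp corner of the sample tray

### The job

Three sample carriers share a small square steel tray that has room for four. Slide the carriers one at a time into the empty space, always flat on the tray floor and never lifted, until the carrier with the round jar sits home against both walls of the corner beside the clamp lever; then throw the lever over towards the tray until it snaps past centre and clamps that carrier. Leave the other two carriers lying in the tray, let go, and do not disturb the other things on the bench.

Things in the scene. Friction and masses are not known exactly. Their poses are not given: they have to be found in the camera images.
- tray: Square steel tray, fixed to the bench, 158 mm square outside, 146 mm inside, wall tops 20 mm and floor 6 mm above the bench. Origin at the centre of the underside; x and y along the walls, z up. A carrier home in one of its four corners is centred at x = +-38, y = +-38 mm (6 mm of play in all each way). One corner is empty. The clamp stand is outside its -y wall, at x = +38 mm.
- clamp_corner (a point): Point on the tray floor at x +38, y -38 mm in the tray's frame, the centre of a carrier that touches both walls of the clamp corner. Axes as the tray's. At the start the slide-box carrier lies there, the empty space is the corner diagonally opposite, and the jar and bottle carriers lie in the other two, either way round. Carriers slide easily (friction about 0.25).
- jar_grip (a point): Centre of the upright round jar (36 mm diameter, 45 mm high, straight) fixed on the middle of the jar carrier, a white plastic block 70 x 70 x 20 mm with rounded corners. The jar stands from 20 to 65 mm above the carrier's underside, this point 42.5 mm (48.5 mm above the bench in the tray). In all about 0.15 to 0.31 kg. Axes along the block's sides, z up. Never starts in the clamp corner.
- bottle_grip (a point): Centre of the square bottle (30 x 30 mm, 45 mm high, with an 18 mm wide round cap 14 mm high on top of that) fixed on the middle of a carrier block of the same kind (70 x 70 x 20 mm, the point 42.5 mm above its underside). Axes along the block's sides, z up.
- slidebox_grip (a point): Centre of the narrow slide box (18 mm along its x, 46 mm along its y, 45 mm high) fixed on the middle of a carrier block of the same kind (70 x 70 x 20 mm, the point 42.5 mm above its underside). Axes along the block's sides, z up.
- lever_hinge (a point): Middle of the clamp lever's hinge pin, at x +38, y -90 mm in the tray's frame, 36 mm above the bench; the pin lies along the tray's x. Axes as the tray's. Fixed.
- lever_tip (a point): End of the lever's black handle, 85 mm from the hinge pin; handle 16 mm wide along the pin, 14 mm thick. Open, it leans 38 degrees from upright away from the tray (tip 52 mm outward of the pin, 67 mm above it). Clamped, it leans 37 degrees over the tray. A short steel toe stands up when open; clamped, its rubber foot presses on the edge of the carrier in the clamp corner.
- clamp_lever (a joint): Angle of the clamp lever in rad: 0 open, about 1.31 clamped with the foot on a carrier. It is sprung over centre: below about 0.66 (handle upright) it springs back open, above it snaps shut by itself. About 2 N at the top of the handle throws it, e.g. pushed from outside towards the tray.
- spare_carrier: An empty carrier block (70 x 70 x 20 mm, nothing on it) lying on the bench beside the tray; not part of the job. Origin at the centre of its underside.
- vial: Small amber vial with a cap, 28 mm diameter, 55 mm high, standing on the bench beside the tray; leave alone. Origin at the centre of its underside.
- forceps: Steel forceps about 115 mm long, lying on the bench beyond the tray; leave alone. Origin near its middle, on the underside.
- syringes: Two capped syringes lying side by side, about 40 x 135 mm, on the bench; leave alone. Origin at their middle, on the underside.
There are look-alikes about, which are no part of the job. Leave any yellow look-alike of the part that bears slidebox_grip alone. Leave any black look-alike of the part that bears bottle_grip alone.

How it is judged:
By the outcome, as a careful person would: the job done as asked, in the order asked, and still so for the second after the job is handed in, with the robot touching nothing.
It also fails if it takes over 51 s, if anything falls off the work surface, if the arm or the gripper's body presses on something with over 40 N, if the wrist force passes 120 N, or if a joint passes its speed limit or range.

### The arm

A 6-joint arm with a two-finger parallel gripper is mounted at the origin on the work surface. World frame = base frame: x ahead of the robot, y to its left, z up, the work surface at z = 0. Lengths are in m, angles in rad, forces in N, time in s.
With the tool pointing down it reaches from about 0.3 to 0.825 m from the base axis. Payload 5.4 kg.
Tool frame: the origin (TCP) lies at the centre of the arm's flange, where the gripper is bolted on; the fingertips stand 190 mm ahead of it and the grasp point (between the pads) lies 171 mm ahead of it; z points along the fingers, x is the direction in which the jaws open and shut, and the axes are right-handed (so a half turn about z gives the same grasp; the last joint's range is limited). The gripper opens to 92 mm and grips with 3 to 60 N. Pads are 20 mm wide; open, the fingers measure 128 mm over their backs; the gripper's body (75 mm by 189 mm) begins 69 mm behind the grasp point.
Start: joints at [-1.547, 0.158, 1.597, -0, 1.386, -0.21], TCP at [0.133, -0.559, 0.405] pointing down, gripper open.
Joint ranges: [-2.91, 2.91], [-0.94, 2.29], [0.18, 2.7], [-1.29, 4.43], [0.17, 2.64], [-3, 3]. Speed limits (rad/s): [2.57, 2.57, 3.14, 3.14, 3.14, 3.14].

### API

Orientations are given as a unit quaternion [w, x, y, z].
In Python, from rig import arm, imaging, workorder gives the robot as it stands.
- The arm moves only by the tool carry_out, never from a script. Its argument "steps" is a list of rows, each an object with "xyz": the shift along the tool's x, y, z in mm, a list of three; "angular": the turn, a rotation vector about the tool's x, y, z in degrees, a list of three; "hand": the opening, from -1 (shut) to 1 (fully open). A call has exactly 8 rows; each row is the pose to reach, as a shift and turn from the pose commanded when the call began, along the tool's axes at that moment; what a row does not reach only later rows make up. A row lasts 1/12 s, in which the tool goes at most 41.7 mm and 7.16 degrees, less where a joint would pass 70% of its speed; a pose out of reach is approached as far as the arm can. A call with a gripper value outside its range is refused whole. The fingers move at their own pace and stop on an object; "grip_force" is the grip in N (left out, the last holds). Time passes only in rows, so rows that repeat a pose let the fingers close, or fill a call up. It gives the time, the measured TCP pose, the force and the opening at its end, in the units of the state.
- arm.get_state(): the state, without advancing time (a new reading comes with each control period).
- imaging.camera(name): name is "scene" or "top"; returns a dict with "color" (480x640x3 uint8, blue, green, red), "fx", "fy", "cx", "cy" (pixels), "rvec" (rotation vector, rad) and "tvec" (3), from world to camera coordinates, as OpenCV has them. Camera axes: x right, y down, z forward; pixel columns grow to the right and rows downward; lengths in m; the calibration is good to about 2 mm. A picture is of the moment at which its call begins. There is no depth.
- workorder.hand_in(): hands the job in, once; it reports no verdict.
The state is a dict: "clock": time; "joints": joint angles; "qd": joint speeds; "joint_torque": joint torques, N m; "tcp_pos": TCP position; "eef_rot": TCP orientation; "ft_force": force on the tool from outside, world axes, zero at the start; "moment": the same for the moment, N m; "finger_gap": finger opening in m.
Only numpy, scipy, OpenCV 4.12 (cv2) and the standard library are available. Lean on these libraries where they do the work, as an engineer would, in place of code of your own. Each camera call takes 0.05 s, during which the arm holds its last target.

## Working session

There is one attempt and no reset: what is moved stays moved. The work goes in short steps, Python scripts to look and compute and a tool call to move; the robot and the scene stay as the last step left them, time stands still between calls to the robot, and variables do not carry over. Pictures are saved under pics/ and viewed, and the job is handed in when it is done.

Besides the shell and the picture viewer there is one more tool, called after "Call:" as name(argument=value, ...) on one line, values as JSON. carry_out: Moves the arm, as the interface text tells. Its arguments: {"type":"object","properties":{"steps":{"type":"array"},"grip_force":{"type":"number"}},"required":["steps"]}

```bash
mkdir -p pics; ls; cat > h.py <<'E'
import numpy as np, cv2
from rig import arm, imaging, workorder
def snap(tag):
    out={}
    for n in ("top","scene"):
        c=imaging.camera(n); cv2.imwrite(f"pics/{tag}_{n}.png",c["color"]); out[n]=c
    return out
def K(c): return np.array([[c["fx"],0,c["cx"]],[0,c["fy"],c["cy"]],[0,0,1.]])
def ray(c,uv,z):
    R=cv2.Rodrigues(np.array(c["rvec"],float))[0]; t=np.array(c["tvec"],float).reshape(3)
    o=-R.T@t; d=R.T@np.linalg.inv(K(c))@np.array([uv[0],uv[1],1.])
    return o+d*(z-o[2])/d[2]
def proj(c,P):
    return cv2.projectPoints(np.array(P,float).reshape(-1,3),np.array(c["rvec"],float),np.array(c["tvec"],float),K(c),None)[0].reshape(-1,2)
E
python3 - <<'E'
from h import *
import pickle
s=snap("a"); pickle.dump(s,open("a.pkl","wb"))
for n,c in s.items():
    R=cv2.Rodrigues(np.array(c["rvec"],float))[0]; print(n,c["fx"],(-R.T@np.array(c["tvec"]).reshape(3)).round(3))
print(arm.get_state())
E
```

```text
pics
top 440.53010052658294 [0.396 0.036 0.755]
scene 460.02298390993775 [1.098 0.067 0.473]
{'clock': 0.1, 'joints': array([-1.54710182e+00,  1.58951800e-01,  1.59811496e+00, -2.87937484e-05,
        1.38621561e+00, -2.10125570e-01]), 'qd': array([ 2.40203532e-03, -1.07856131e-03, -2.46063865e-03,  1.66711926e-05,
       -1.46462316e-03,  5.77049696e-04]), 'joint_torque': array([ 5.19481328e-04, -3.86504388e+01, -3.22960818e+01,  7.02245696e-02,
        3.39118601e-02, -4.77454330e-05]), 'tcp_pos': array([ 0.13317992, -0.55909659,  0.40383201]), 'eef_rot': array([-6.41387814e-04,  7.84760986e-01, -6.19797935e-01, -5.50098468e-04]), 'ft_force': array([-0.32506806, -0.37389895,  0.13930309]), 'moment': array([0.0220071 , 0.0089647 , 0.06266372]), 'finger_gap': 0.09204029831276618}
```

View pics/a_top.png

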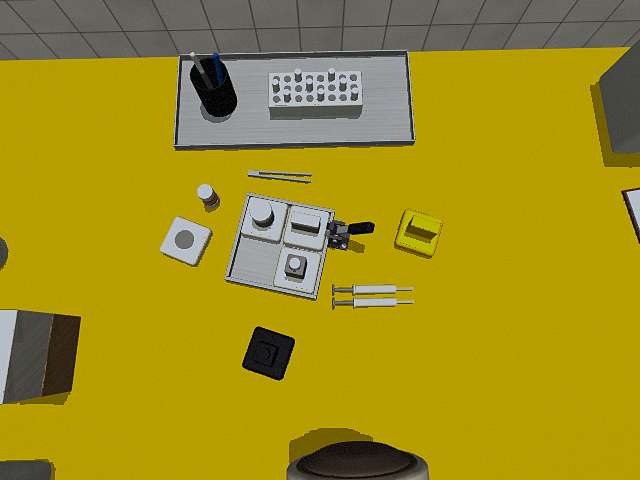

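View pics/a_scene.png

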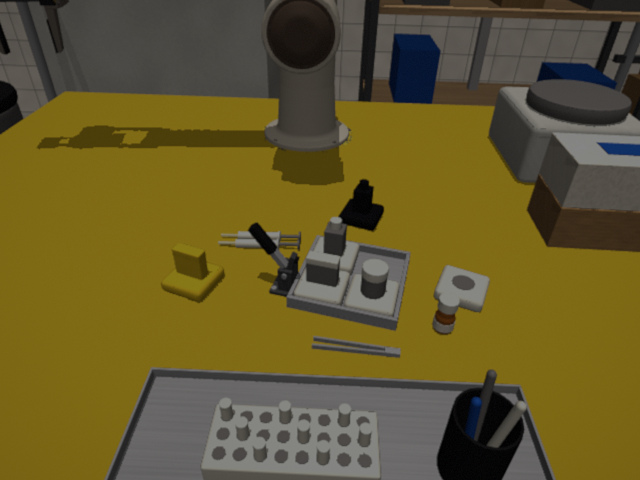

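```bash
python3 - <<'E'
from h import *
import pickle
s=pickle.load(open("a.pkl","rb"))
c=s["top"]; im=c["color"]
cv2.imwrite("pics/a_crop.png",cv2.resize(im[180:310,210:390],None,fx=4.4,fy=4.4,interpolation=cv2.INTER_CUBIC))
c2=s["scene"]["color"]
cv2.imwrite("pics/a_crop2.png",cv2.resize(c2[200:330,230:430],None,fx=4,fy=4,interpolation=cv2.INTER_CUBIC))
hsv=cv2.cvtColor(im,cv2.COLOR_BGR2HSV)
m=((hsv[...,1]<90)&(hsv[...,2]>60)).astype(np.uint8)*255
m[:,:]=np.where((np.indices(m.shape)[0]>185)&(np.indices(m.shape)[0]<305)&(np.indices(m.shape)[1]>218)&(np.indices(m.shape)[1]<345),m,0)
cs=cv2.findContours(m,cv2.RETR_EXTERNAL,cv2.CHAIN_APPROX_NONE)[0]
k=max(cs,key=cv2.contourArea); h=cv2.convexHull(k)
print(cv2.approxPolyDP(h,3,True).reshape(-1,2).tolist())
for uv in cv2.approxPolyDP(h,3,True).reshape(-1,2): print(uv,ray(c,uv,0.02).round(4))
E
```

```text
[[247, 193], [331, 209], [344, 222], [341, 239], [315, 298], [224, 278]]
[247 193] [0.6555 0.1636 0.02  ]
[331 209] [0.6225 0.0169 0.02  ]
[344 222] [ 0.5985 -0.0049  0.02  ]
[341 239] [0.5685 0.0013 0.02  ]
[315 298] [0.4689 0.0478 0.02  ]
[224 278] [0.506  0.1999 0.02  ]
```

View pics/a_crop.png

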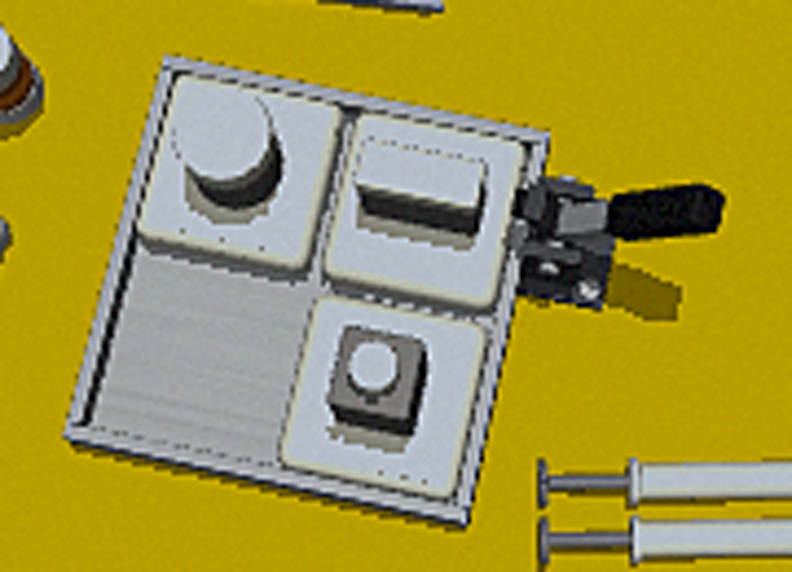

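View pics/a_crop2.png

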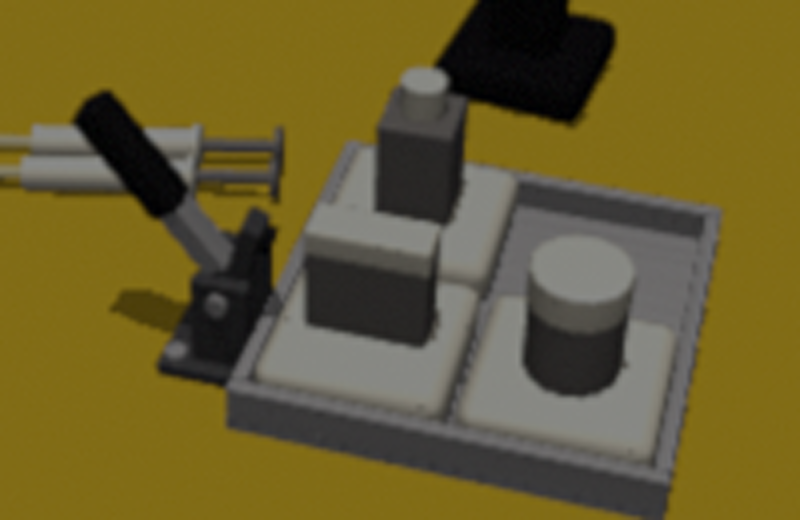

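```bash
python3 - <<'E'
from h import *
import pickle
s=pickle.load(open("a.pkl","rb"))
c=s["top"]
cr=np.array([(168,59),(549,133),(465,518),(70,434)],float)
P=np.array([ray(c,(p+.5)/4.4-.5+[210,180],0.02) for p in cr]); print(P.round(4))
print([np.linalg.norm(P[i]-P[(i+1)%4]).round(4) for i in range(4)])
loc=np.array([(79,79),(79,-79),(-79,-79),(-79,79)])/1e3
ctr=P[:,:2].mean(0)
H=(loc.T@(P[:,:2]-ctr)); yaw=np.arctan2(H[0,1]-H[1,0],H[0,0]+H[1,1]); print(ctr.round(4),np.degrees(yaw))
# item tops: centres
def loc_(w): 
    R=np.array([[np.cos(yaw),-np.sin(yaw)],[np.sin(yaw),np.cos(yaw)]]); return R.T@(w[:2]-ctr)
for n,p,z in [("jar",(222,136),.071),("slide",(422,170),.071),("bottlecap",(376,366),.085),("leverTip",(708,209),.103)]:
    w=ray(c,(np.array(p)+.5)/4.4-.5+[210,180],z); print(n,w.round(4),(loc_(w)*1e3).round(1))
# scene check
c2=s["scene"]
R=np.array([[np.cos(yaw),-np.sin(yaw)],[np.sin(yaw),np.cos(yaw)]])
q=[[*(ctr+R@l),.02] for l in loc]; pj=proj(c2,q); print(pj.round(1), ((pj-[230,200])*4).round(0).tolist())
for p,z in [((400-0,0),0)]: pass
E
```

```text
[[0.6554 0.1623 0.02  ]
 [0.6209 0.0111 0.02  ]
 [0.47   0.0473 0.02  ]
 [0.5055 0.1973 0.02  ]]
[np.float64(0.1551), np.float64(0.1552), np.float64(0.1542), np.float64(0.1539)]
[0.5629 0.1045] -13.214892759131173
jar [0.607  0.1331 0.071 ] [36.4 38. ]
slide [0.5922 0.0597 0.071 ] [ 38.8 -36.9]
bottlecap [0.5172 0.0764 0.085 ] [-38.1 -37.8]
leverTip [ 0.5665 -0.0405  0.103 ] [  36.7 -140.4]
[[397.2 319.7]
 [285.9 296. ]
 [316.4 233.8]
 [410.4 250.8]] [[669.0, 479.0], [223.0, 384.0], [346.0, 135.0], [722.0, 203.0]]
```

```bash
cat >> h.py <<'E'
from scipy.spatial.transform import Rotation as Ro
C=np.array([.5629,.1045]); YAW=np.radians(-13.2)
RT=np.array([[np.cos(YAW),-np.sin(YAW)],[np.sin(YAW),np.cos(YAW)]])
def t2w(x,y): return C+RT@np.array([x,y])/1e3
def w2t(p): return RT.T@(np.array(p)[:2]-C)*1e3
def plan(x,y,z,yawdeg=-13.2,tool=None):
    """tray mm x,y; tcp z mm -> tool shift from measured pose"""
    st=arm.get_state(); q=st["eef_rot"]; R=Ro.from_quat([q[1],q[2],q[3],q[0]])
    tgt=np.array([*t2w(x,y),z/1e3]); a=np.radians(yawdeg)
    RTg=Ro.from_matrix(np.array([[np.cos(a),np.sin(a),0],[np.sin(a),-np.cos(a),0],[0,0,-1]]))
    print("now tray",w2t(st["tcp_pos"]).round(1),"z",(st["tcp_pos"][2]*1e3).round(1),"gap",st["finger_gap"],"F",st["ft_force"].round(1),"t",st["clock"])
    print("shift",(R.inv().apply(tgt-st["tcp_pos"])*1e3).round(1),"rot",np.degrees((R.inv()*RTg).as_rotvec()).round(1))
E
python3 -c "
from h import *
plan(-38,-38,360)"
```

```text
now tray [-266.8 -744.2] z 403.8 gap 0.09204029831276618 F [-0.3 -0.4  0.1] t 0.1
shift [-528.9 -520.8   44.9] rot [ -0.1   0.1 -63.4]
```

Call:
carry_out(steps=[{"xyz": [-529,-521,45],"angular": [0,0,-63.4],"hand": 0.1},{"xyz": [-529,-521,45],"angular": [0,0,-63.4],"hand": 0.1},{"xyz": [-529,-521,45],"angular": [0,0,-63.4],"hand": 0.1},{"xyz": [-529,-521,45],"angular": [0,0,-63.4],"hand": 0.1},{"xyz": [-529,-521,45],"angular": [0,0,-63.4],"hand": 0.1},{"xyz": [-529,-521,45],"angular": [0,0,-63.4],"hand": 0.1},{"xyz": [-529,-521,45],"angular": [0,0,-63.4],"hand": 0.1},{"xyz": [-529,-521,45],"angular": [0,0,-63.4],"hand": 0.1}], grip_force=20)

```text
clock: 0.77
tcp_pos: [0.3058, -0.2727, 0.3841]
eef_rot: [-0.0, 0.986, -0.165, -0.0]
ft_force: [0.6, 0.1, 0.5]
finger_gap: 0.0507
```

```bash
python3 -c "
from h import *
plan(-38,-38,360)"
```

```text
now tray [-164.2 -425.9] z 384.1 gap 0.05068704050856229 F [0.6 0.1 0.5] t 0.7667
shift [  86.4 -398.7   24.2] rot [-0.   0.  -5.8]
```

Call:
carry_out(steps=[{"xyz": [86,-398,24],"angular": [0,0,-5.8],"hand": 0.1},{"xyz": [86,-398,24],"angular": [0,0,-5.8],"hand": 0.1},{"xyz": [86,-398,24],"angular": [0,0,-5.8],"hand": 0.1},{"xyz": [86,-398,24],"angular": [0,0,-5.8],"hand": 0.1},{"xyz": [86,-398,24],"angular": [0,0,-5.8],"hand": 0.1},{"xyz": [86,-398,24],"angular": [0,0,-5.8],"hand": 0.1},{"xyz": [86,-398,24],"angular": [0,0,-5.8],"hand": 0.1},{"xyz": [86,-398,24],"angular": [0,0,-5.8],"hand": 0.1}])

```text
clock: 1.43
tcp_pos: [0.4797, 0.0114, 0.3646]
eef_rot: [0.0, 0.993, -0.117, -0.0]
ft_force: [0.4, -1.0, 1.4]
finger_gap: 0.0505
```

```bash
python3 -c "
from h import *
plan(-38,-38,300)"
```

```text
now tray [ -59.7 -109.7] z 364.6 gap 0.050461393600571974 F [ 0.4 -1.   1.4] t 1.4333
shift [ 21.4 -71.8  64.6] rot [ 0.   0.  -0.3]
```

Call:
carry_out(steps=[{"xyz": [21,-72,30],"angular": [0,0,-0.3],"hand": 0.1},{"xyz": [21,-72,30],"angular": [0,0,-0.3],"hand": 0.1},{"xyz": [21,-72,30],"angular": [0,0,-0.3],"hand": 0.1},{"xyz": [21,-72,60],"angular": [0,0,-0.3],"hand": 0.1},{"xyz": [21,-72,60],"angular": [0,0,-0.3],"hand": 0.1},{"xyz": [21,-72,60],"angular": [0,0,-0.3],"hand": 0.1},{"xyz": [21,-72,60],"angular": [0,0,-0.3],"hand": 0.1},{"xyz": [21,-72,60],"angular": [0,0,-0.3],"hand": 0.1}])

```text
clock: 2.1
tcp_pos: [0.5169, 0.0736, 0.3065]
eef_rot: [-0.0, 0.993, -0.115, 0.001]
ft_force: [-0.1, 0.5, 0.2]
finger_gap: 0.0507
```

```bash
python3 -c "
from h import *
plan(-38,-38,224)"
```

```text
now tray [-37.7 -40.6] z 306.5 gap 0.05069922817159908 F [-0.1  0.5  0.2] t 2.1
shift [-0.4 -2.6 82.5] rot [-0.  -0.1 -0.1]
```

Call:
carry_out(steps=[{"xyz": [0,-2.5,30],"angular": [0,0,0],"hand": 0.1},{"xyz": [0,-2.5,55],"angular": [0,0,0],"hand": 0.1},{"xyz": [0,-2.5,75],"angular": [0,0,0],"hand": 0.1},{"xyz": [0,-2.5,82],"angular": [0,0,0],"hand": 0.1},{"xyz": [0,-2.5,82],"angular": [0,0,0],"hand": 0.1},{"xyz": [0,-2.5,82],"angular": [0,0,0],"hand": 0.1},{"xyz": [0,-2.5,82],"angular": [0,0,0],"hand": 0.1},{"xyz": [0,-2.5,82],"angular": [0,0,0],"hand": 0.1}])

```text
clock: 2.77
tcp_pos: [0.518, 0.0765, 0.2248]
eef_rot: [-0.0, 0.993, -0.115, 0.002]
ft_force: [0.2, -1.0, -0.1]
finger_gap: 0.0505
```

```bash
python3 -c "
from h import *
plan(-38,-38,224); snap('b')"
```

```text
now tray [-37.3 -37.6] z 224.8 gap 0.050454452779693335 F [ 0.2 -1.  -0.1] t 2.7667
shift [-0.7  0.4  0.8] rot [-0.  -0.2 -0. ]
```

View pics/b_scene.png

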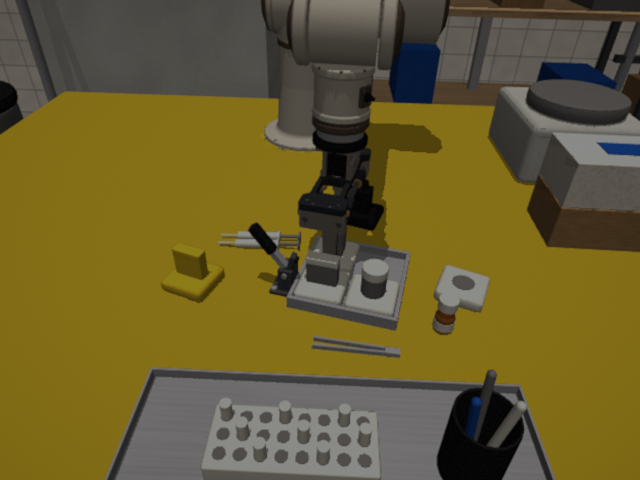

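The picture shows the fingers straddling the grey bottle at about (335,235), slide box and jar clear. I'll grip and slide it to tray +y.

Call:
carry_out(steps=[{"xyz": [0,0,0],"angular": [0,0,0],"hand": -0.5},{"xyz": [0,0,0],"angular": [0,0,0],"hand": -0.5},{"xyz": [0,0,0],"angular": [0,0,0],"hand": -0.5},{"xyz": [0,0,0],"angular": [0,0,0],"hand": -0.5},{"xyz": [0,-3,0],"angular": [0,0,0],"hand": -0.5},{"xyz": [0,-7,0],"angular": [0,0,0],"hand": -0.5},{"xyz": [0,-13,0],"angular": [0,0,0],"hand": -0.5},{"xyz": [0,-20,0],"angular": [0,0,0],"hand": -0.5}], grip_force=15)

```text
clock: 3.53
tcp_pos: [0.5219, 0.0965, 0.2231]
eef_rot: [0.0, 0.993, -0.115, 0.0]
ft_force: [1.0, -1.0, -0.2]
finger_gap: 0.0301
```

```bash
python3 -c "
from h import *
plan(-38,38,224)"
```

```text
now tray [-38.  -17.2] z 223.1 gap 0.030067803377130813 F [ 1.  -1.  -0.2] t 3.5333
shift [  0.  -55.2  -0.9] rot [ 0. -0. -0.]
```

Call:
carry_out(steps=[{"xyz": [0,-8,0],"angular": [0,0,0],"hand": -0.5},{"xyz": [0,-18,0],"angular": [0,0,0],"hand": -0.5},{"xyz": [0,-28,0],"angular": [0,0,0],"hand": -0.5},{"xyz": [0,-38,0],"angular": [0,0,0],"hand": -0.5},{"xyz": [0,-47,0],"angular": [0,0,0],"hand": -0.5},{"xyz": [0,-52,0],"angular": [0,0,0],"hand": -0.5},{"xyz": [0,-54,0],"angular": [0,0,0],"hand": -0.5},{"xyz": [0,-54,0],"angular": [0,0,0],"hand": -0.5}])

```text
clock: 4.2
tcp_pos: [0.5343, 0.1493, 0.2231]
eef_rot: [-0.0, 0.993, -0.115, 0.001]
ft_force: [4.5, 1.1, 0.4]
finger_gap: 0.0304
```

```bash
python3 -c "
from h import *
plan(-38,38,224);snap('c')
im=cv2.imread('pics/c_scene.png');cv2.imwrite('pics/c_crop.png',cv2.resize(im[200:330,230:430],None,fx=4,fy=4))"
```

```text
now tray [-38.   37.1] z 223.1 gap 0.030359738975110993 F [4.5 1.1 0.4] t 4.2
shift [ 0.  -0.9 -0.9] rot [-0.1 -0.1  0. ]
```

View pics/c_crop.png

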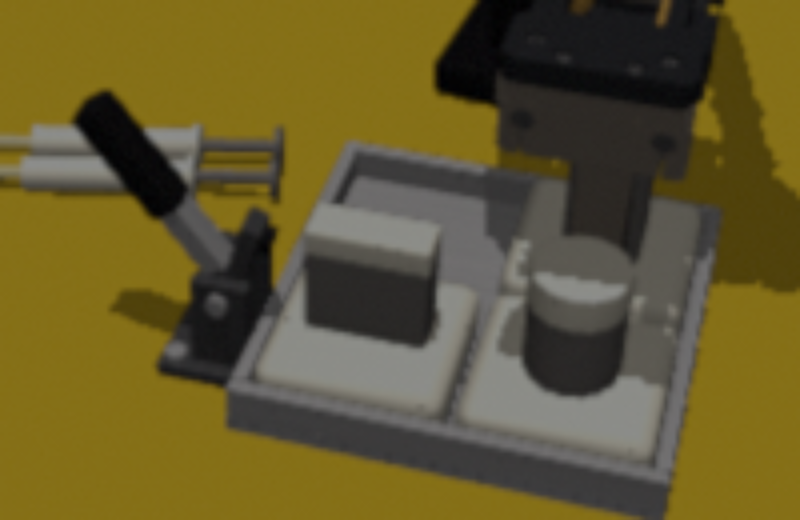

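The crop shows the bottle carrier now in the formerly empty corner, with the right-hand near corner free. Pressing home 1.5 mm, releasing, rising.

Call:
carry_out(steps=[{"xyz": [0,-1.5,0],"angular": [0,0,0],"hand": -0.5},{"xyz": [0,-1.5,0],"angular": [0,0,0],"hand": 0.1},{"xyz": [0,-1.5,0],"angular": [0,0,0],"hand": 0.1},{"xyz": [0,-1.5,0],"angular": [0,0,0],"hand": 0.1},{"xyz": [0,-1.5,0],"angular": [0,0,0],"hand": 0.1},{"xyz": [0,-1.5,-25],"angular": [0,0,0],"hand": 0.1},{"xyz": [0,-1.5,-60],"angular": [0,0,0],"hand": 0.1},{"xyz": [0,-1.5,-90],"angular": [0,0,0],"hand": 0.1}])

```text
clock: 4.97
tcp_pos: [0.5337, 0.1501, 0.3135]
eef_rot: [0.0, 0.993, -0.115, -0.001]
ft_force: [1.7, -0.4, 0.3]
finger_gap: 0.0506
```

```bash
python3 -c "
from h import *
plan(38,-37.5,312)"
```

```text
now tray [-38.8  37.7] z 313.5 gap 0.05064096272219744 F [ 1.7 -0.4  0.3] t 4.9667
shift [76.8 75.2  1.4] rot [ 0.   0.1 -0. ]
```

Call:
carry_out(steps=[{"xyz": [77,75,0],"angular": [0,0,0],"hand": 0.1},{"xyz": [77,75,0],"angular": [0,0,0],"hand": 0.1},{"xyz": [77,75,0],"angular": [0,0,0],"hand": 0.1},{"xyz": [77,75,0],"angular": [0,0,0],"hand": 0.1},{"xyz": [77,75,0],"angular": [0,0,0],"hand": 0.1},{"xyz": [77,75,25],"angular": [0,0,0],"hand": 0.1},{"xyz": [77,75,50],"angular": [0,0,0],"hand": 0.1},{"xyz": [77,75,50],"angular": [0,0,0],"hand": 0.1}])

```text
clock: 5.63
tcp_pos: [0.5891, 0.0609, 0.2575]
eef_rot: [-0.0, 0.993, -0.114, -0.005]
ft_force: [-1.1, -0.1, -1.6]
finger_gap: 0.051
```

```bash
python3 -c "
from h import *
plan(38,-37.5,224);snap('d')
im=cv2.imread('pics/d_scene.png');cv2.imwrite('pics/d_crop.png',cv2.resize(im[200:330,230:430],None,fx=4,fy=4))"
```

```text
now tray [ 35.5 -36.5] z 257.5 gap 0.050959493817490306 F [-1.1 -0.1 -1.6] t 5.6333
shift [ 2.9  1.  33.5] rot [0.1 0.6 0.1]
```

View pics/d_crop.png

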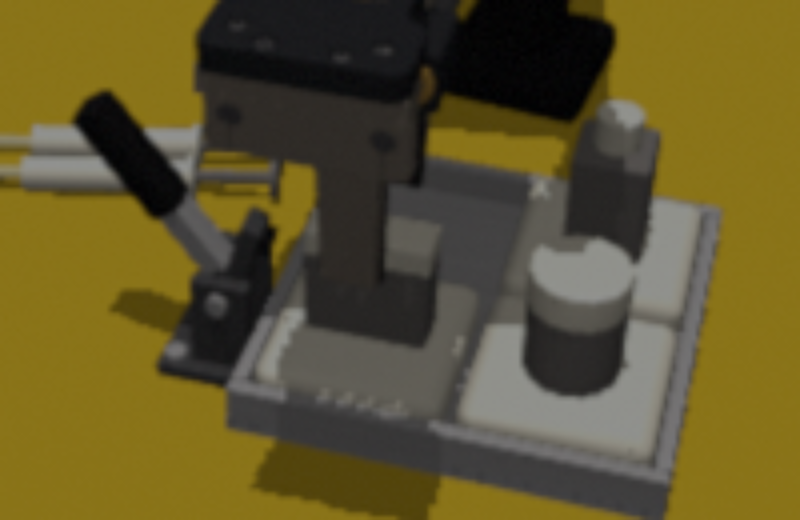

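The fingers straddle the slide box at crop (350,250); the bottle carrier lies in the far-right corner. Descending.

Call:
carry_out(steps=[{"xyz": [0,0,12],"angular": [0,0,0],"hand": 0.1},{"xyz": [0,0,26],"angular": [0,0,0],"hand": 0.1},{"xyz": [0,0,37],"angular": [0,0,0],"hand": 0.1},{"xyz": [0,0,37],"angular": [0,0,0],"hand": 0.1},{"xyz": [0,0,37],"angular": [0,0,0],"hand": 0.1},{"xyz": [0,0,37],"angular": [0,0,0],"hand": 0.1},{"xyz": [0,0,37],"angular": [0,0,0],"hand": 0.1},{"xyz": [0,0,37],"angular": [0,0,0],"hand": 0.1}])

```text
clock: 6.4
tcp_pos: [0.5926, 0.0594, 0.2269]
eef_rot: [-0.0, 0.993, -0.115, 0.001]
ft_force: [-1.0, 1.1, 0.1]
finger_gap: 0.0503
```

```bash
python3 -c "
from h import *
plan(38,-37.5,224)"
```

```text
now tray [ 39.2 -37.1] z 226.9 gap 0.050270558061049304 F [-1.   1.1  0.1] t 6.4
shift [-1.2  0.4  2.9] rot [-0.  -0.1 -0. ]
```

Call:
carry_out(steps=[{"xyz": [-1,0,2],"angular": [0,0,0],"hand": 0.1},{"xyz": [-1,0,2],"angular": [0,0,0],"hand": -0.8},{"xyz": [-1,0,2],"angular": [0,0,0],"hand": -0.8},{"xyz": [-1,0,2],"angular": [0,0,0],"hand": -0.8},{"xyz": [-1,0,2],"angular": [0,0,0],"hand": -0.8},{"xyz": [-1,0,2],"angular": [0,0,0],"hand": -0.8},{"xyz": [-4,0,2],"angular": [0,0,0],"hand": -0.8},{"xyz": [-10,0,2],"angular": [0,0,0],"hand": -0.8}])

```text
clock: 7.07
tcp_pos: [0.5825, 0.0617, 0.224]
eef_rot: [0.0, 0.993, -0.115, 0.0]
ft_force: [0.4, -0.5, -0.4]
finger_gap: 0.0181
```

```bash
python3 -c "
from h import *
plan(-37.5,-37.5,224)"
```

```text
now tray [ 28.9 -37.2] z 224.0 gap 0.01805966464000056 F [ 0.4 -0.5 -0.4] t 7.0667
shift [-66.4   0.3  -0. ] rot [-0. -0. -0.]
```

Call:
carry_out(steps=[{"xyz": [-10,0,0],"angular": [0,0,0],"hand": -0.8},{"xyz": [-21,0,0],"angular": [0,0,0],"hand": -0.8},{"xyz": [-32,0,0],"angular": [0,0,0],"hand": -0.8},{"xyz": [-43,0,0],"angular": [0,0,0],"hand": -0.8},{"xyz": [-53,0,0],"angular": [0,0,0],"hand": -0.8},{"xyz": [-60,0,0],"angular": [0,0,0],"hand": -0.8},{"xyz": [-64,0,0],"angular": [0,0,0],"hand": -0.8},{"xyz": [-65,0,0],"angular": [0,0,0],"hand": -0.8}])

```text
clock: 7.73
tcp_pos: [0.5186, 0.0768, 0.224]
eef_rot: [0.0, 0.993, -0.115, -0.0]
ft_force: [-0.2, -0.0, -0.5]
finger_gap: 0.018
```

```bash
python3 -c "
from h import *
plan(-37.5,-37.5,224)"
```

```text
now tray [-36.8 -37.1] z 224.0 gap 0.018034123748987867 F [-0.2 -0.  -0.5] t 7.7333
shift [-0.7  0.4 -0. ] rot [0. 0. 0.]
```

Pushing 1.5 mm more, then releasing and rising.

Call:
carry_out(steps=[{"xyz": [-1.5,0,0],"angular": [0,0,0],"hand": -0.8},{"xyz": [-1.5,0,0],"angular": [0,0,0],"hand": -0.8},{"xyz": [-1.5,0,0],"angular": [0,0,0],"hand": 0.1},{"xyz": [-1.5,0,0],"angular": [0,0,0],"hand": 0.1},{"xyz": [-1.5,0,0],"angular": [0,0,0],"hand": 0.1},{"xyz": [-1.5,0,-20],"angular": [0,0,0],"hand": 0.1},{"xyz": [-1.5,0,-55],"angular": [0,0,0],"hand": 0.1},{"xyz": [-1.5,0,-85],"angular": [0,0,0],"hand": 0.1}])

```text
clock: 8.4
tcp_pos: [0.5174, 0.077, 0.3095]
eef_rot: [-0.0, 0.993, -0.115, -0.001]
ft_force: [0.5, -0.5, 0.2]
finger_gap: 0.0507
```

```bash
python3 -c "
from h import *
plan(37,38,312)"
```

```text
now tray [-38.  -37.2] z 309.5 gap 0.050660420104333796 F [ 0.5 -0.5  0.2] t 8.4
shift [ 75.  -75.2  -2.6] rot [ 0.   0.1 -0. ]
```

Call:
carry_out(steps=[{"xyz": [75,-75,0],"angular": [0,0,0],"hand": 0.25},{"xyz": [75,-75,0],"angular": [0,0,0],"hand": 0.25},{"xyz": [75,-75,0],"angular": [0,0,0],"hand": 0.25},{"xyz": [75,-75,0],"angular": [0,0,0],"hand": 0.25},{"xyz": [75,-75,0],"angular": [0,0,0],"hand": 0.25},{"xyz": [75,-75,20],"angular": [0,0,0],"hand": 0.25},{"xyz": [75,-75,20],"angular": [0,0,0],"hand": 0.25},{"xyz": [75,-75,20],"angular": [0,0,0],"hand": 0.25}])

```text
clock: 9.07
tcp_pos: [0.6066, 0.1323, 0.2875]
eef_rot: [0.0, 0.993, -0.115, -0.002]
ft_force: [0.7, 0.5, 0.3]
finger_gap: 0.0574
```

```bash
python3 -c "
from h import *
plan(37,38,224);snap('e')
im=cv2.imread('pics/e_scene.png');cv2.imwrite('pics/e_crop.png',cv2.resize(im[200:330,230:430],None,fx=4,fy=4))"
```

```text
now tray [36.1 37. ] z 287.5 gap 0.057428690427930154 F [0.7 0.5 0.3] t 9.0667
shift [ 1.1 -1.  63.5] rot [ 0.1  0.2 -0. ]
```

View pics/e_crop.png

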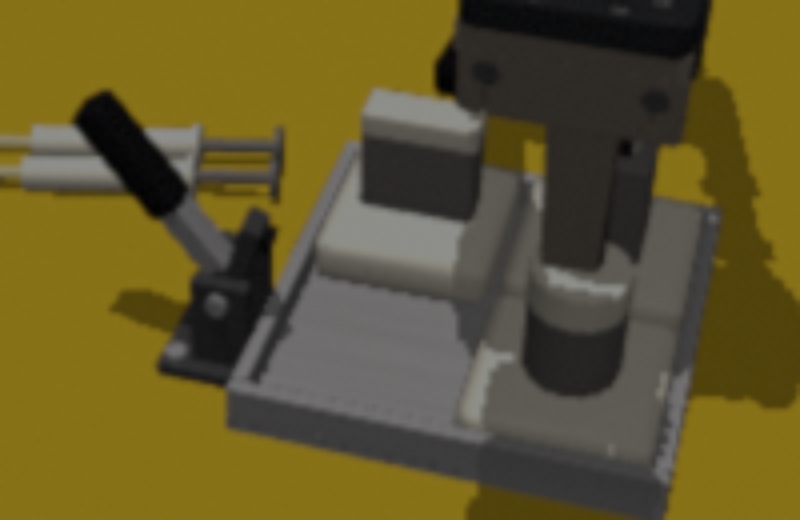

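The clamp corner (crop (370,350)) is now free, the slide-box carrier sits against the far wall and the fingers straddle the jar. Descending on the jar.

Call:
carry_out(steps=[{"xyz": [0,0,20],"angular": [0,0,0],"hand": 0.25},{"xyz": [0,0,42],"angular": [0,0,0],"hand": 0.25},{"xyz": [0,0,58],"angular": [0,0,0],"hand": 0.25},{"xyz": [0,0,65],"angular": [0,0,0],"hand": 0.25},{"xyz": [0,0,65],"angular": [0,0,0],"hand": 0.25},{"xyz": [0,0,65],"angular": [0,0,0],"hand": 0.25},{"xyz": [0,0,65],"angular": [0,0,0],"hand": 0.25},{"xyz": [0,0,65],"angular": [0,0,0],"hand": 0.25}], grip_force=20)

```text
clock: 9.83
tcp_pos: [0.6085, 0.1328, 0.2257]
eef_rot: [-0.0, 0.993, -0.115, 0.001]
ft_force: [-0.4, -0.1, 0.3]
finger_gap: 0.0573
```

```bash
python3 -c "
from h import *
plan(37,38,224)"
```

```text
now tray [38. 38.] z 225.7 gap 0.05727898429305251 F [-0.4 -0.1  0.3] t 9.8333
shift [-1.   0.   1.7] rot [-0.  -0.2 -0. ]
```

Call:
carry_out(steps=[{"xyz": [-1,0,1],"angular": [0,0,0],"hand": -0.4},{"xyz": [-1,0,1],"angular": [0,0,0],"hand": -0.4},{"xyz": [-1,0,1],"angular": [0,0,0],"hand": -0.4},{"xyz": [-1,0,1],"angular": [0,0,0],"hand": -0.4},{"xyz": [-1,0,1],"angular": [0,0,0],"hand": -0.4},{"xyz": [-1,3,1],"angular": [0,0,0],"hand": -0.4},{"xyz": [-1,9,1],"angular": [0,0,0],"hand": -0.4},{"xyz": [-1,17,1],"angular": [0,0,0],"hand": -0.4}])

```text
clock: 10.5
tcp_pos: [0.603, 0.1164, 0.2232]
eef_rot: [-0.0, 0.993, -0.115, 0.0]
ft_force: [-0.2, 1.3, 2.2]
finger_gap: 0.0358
```

```bash
python3 -c "
from h import *
plan(37,-38,224)"
```

```text
now tray [36.3 20.7] z 223.2 gap 0.03578480739743172 F [-0.2  1.3  2.2] t 10.5
shift [ 0.6 58.7 -0.8] rot [-0. -0.  0.]
```

Call:
carry_out(steps=[{"xyz": [0,8,0],"angular": [0,0,0],"hand": -0.4},{"xyz": [0,18,0],"angular": [0,0,0],"hand": -0.4},{"xyz": [0,28,0],"angular": [0,0,0],"hand": -0.4},{"xyz": [0,38,0],"angular": [0,0,0],"hand": -0.4},{"xyz": [0,47,0],"angular": [0,0,0],"hand": -0.4},{"xyz": [0,53,0],"angular": [0,0,0],"hand": -0.4},{"xyz": [0,56,0],"angular": [0,0,0],"hand": -0.4},{"xyz": [0,56,0],"angular": [0,0,0],"hand": -0.4}])

```text
clock: 11.17
tcp_pos: [0.5902, 0.061, 0.2232]
eef_rot: [0.0, 0.993, -0.115, 0.0]
ft_force: [0.3, -2.3, 5.9]
finger_gap: 0.0355
```

```bash
python3 -c "
from h import *
plan(38,-38,224);s=arm.get_state();print(RT.T@s['ft_force'][:2])"
```

```text
now tray [ 36.5 -36.1] z 223.2 gap 0.03553273429828257 F [ 0.3 -2.3  5.9] t 11.1667
shift [ 1.5  1.9 -0.8] rot [ 0.1 -0.  -0. ]
[ 0.78057365 -2.17873441]
```

Call:
carry_out(steps=[{"xyz": [0.5,0.5,0],"angular": [0,0,0],"hand": -0.4},{"xyz": [1,1,0],"angular": [0,0,0],"hand": -0.4},{"xyz": [1.5,1.5,0],"angular": [0,0,0],"hand": -0.4},{"xyz": [2,2,0],"angular": [0,0,0],"hand": -0.4},{"xyz": [2,2.5,0],"angular": [0,0,0],"hand": -0.4},{"xyz": [2,2.5,0],"angular": [0,0,0],"hand": -0.4},{"xyz": [2,2.5,0],"angular": [0,0,0],"hand": -0.4},{"xyz": [2,2.5,0],"angular": [0,0,0],"hand": -0.4}])

```text
clock: 11.83
tcp_pos: [0.5916, 0.0598, 0.2232]
eef_rot: [-0.0, 0.993, -0.115, -0.0]
ft_force: [-0.2, 2.7, 6.3]
finger_gap: 0.0352
```

```bash
python3 -c "
from h import *
plan(38,-38,224);s=arm.get_state();print(RT.T@s['ft_force'][:2])"
```

```text
now tray [ 38.1 -37. ] z 223.2 gap 0.03522285736639763 F [-0.2  2.7  6.3] t 11.8333
shift [-0.1  1.  -0.8] rot [-0.  0.  0.]
[-0.83279848  2.57312747]
```

Call:
carry_out(steps=[{"xyz": [0.5,0.5,-0.5],"angular": [0,0,0],"hand": -0.4},{"xyz": [1,1,-0.5],"angular": [0,0,0],"hand": -0.4},{"xyz": [1.5,1.5,-0.5],"angular": [0,0,0],"hand": -0.4},{"xyz": [2,1.5,-0.5],"angular": [0,0,0],"hand": -0.4},{"xyz": [2,1.5,-0.5],"angular": [0,0,0],"hand": -0.4},{"xyz": [2,1.5,-0.5],"angular": [0,0,0],"hand": -0.4},{"xyz": [2,1.5,-0.5],"angular": [0,0,0],"hand": -0.4},{"xyz": [2,1.5,-0.5],"angular": [0,0,0],"hand": -0.4}])

```text
clock: 12.5
tcp_pos: [0.5922, 0.0588, 0.2233]
eef_rot: [-0.001, 0.993, -0.115, -0.002]
ft_force: [-6.0, 7.6, 8.5]
finger_gap: 0.0357
```

```bash
python3 -c "
from h import *
plan(38,-38,224);s=arm.get_state();print(RT.T@s['ft_force'][:2]);snap('f')
for n in ('scene','top'):
  im=cv2.imread(f'pics/f_{n}.png');cr=im[200:330,230:430] if n=='scene' else im[180:310,210:390]
  cv2.imwrite(f'pics/f_{n}_crop.png',cv2.resize(cr,None,fx=4,fy=4,interpolation=cv2.INTER_CUBIC))"
```

```text
now tray [ 39.  -37.8] z 223.3 gap 0.03569123462599631 F [-6.   7.6  8.5] t 12.5
shift [-1.   0.2 -0.7] rot [-0.1  0.3  0. ]
[-7.58466533  6.04035925]
```

View pics/f_scene_crop.png

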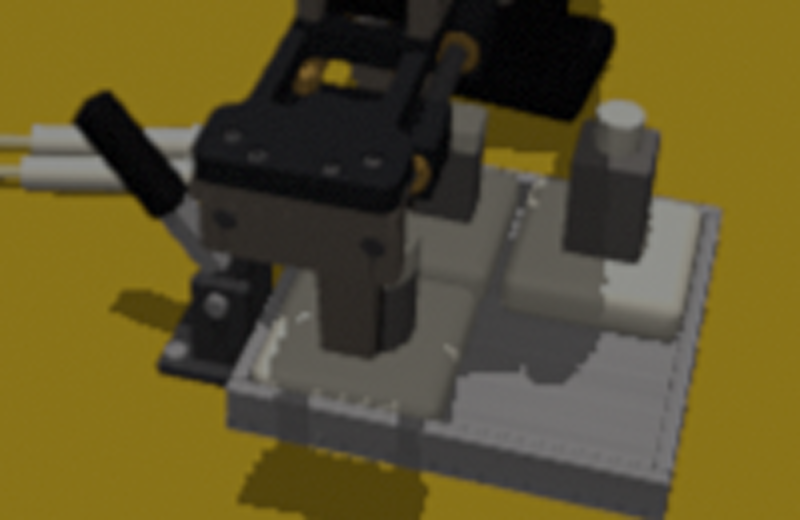

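Reaction of about 7.6 N in -x and 6 N in +y means both walls are touched, and the picture shows the carrier seated in the clamp corner. Releasing and rising.

Call:
carry_out(steps=[{"xyz": [0,0,0],"angular": [0,0,0],"hand": 0.2},{"xyz": [0,0,0],"angular": [0,0,0],"hand": 0.2},{"xyz": [0,0,0],"angular": [0,0,0],"hand": 0.2},{"xyz": [0,0,0],"angular": [0,0,0],"hand": 0.2},{"xyz": [0,0,-15],"angular": [0,0,0],"hand": 0.2},{"xyz": [0,0,-45],"angular": [0,0,0],"hand": 0.2},{"xyz": [0,0,-80],"angular": [0,0,0],"hand": 0.2},{"xyz": [0,0,-115],"angular": [0,0,0],"hand": 0.2}])

```text
clock: 13.27
tcp_pos: [0.5927, 0.057, 0.3388]
eef_rot: [0.0, 0.993, -0.115, -0.001]
ft_force: [1.4, 0.9, -0.2]
finger_gap: 0.0552
```

```bash
python3 -c "
from h import *
plan(38,80,340)"
```

```text
now tray [ 39.9 -39.4] z 338.8 gap 0.05519732257397877 F [ 1.4  0.9 -0.2] t 13.2667
shift [  -2.  -119.4   -1.3] rot [ 0.   0.1 -0. ]
```

Call:
carry_out(steps=[{"xyz": [-2,30,0],"angular": [0,0,0],"hand": -1},{"xyz": [-2,65,0],"angular": [0,0,0],"hand": -1},{"xyz": [-2,100,0],"angular": [0,0,0],"hand": -1},{"xyz": [-2,130,0],"angular": [0,0,0],"hand": -1},{"xyz": [-2,137,0],"angular": [0,0,0],"hand": -1},{"xyz": [-2,137,0],"angular": [0,0,0],"hand": -1},{"xyz": [-2,137,0],"angular": [0,0,0],"hand": -1},{"xyz": [-2,137,0],"angular": [0,0,0],"hand": -1}])

```text
clock: 13.93
tcp_pos: [0.5601, -0.0747, 0.3382]
eef_rot: [-0.0, 0.993, -0.115, -0.0]
ft_force: [0.4, -0.0, -0.4]
finger_gap: 0.0041
```

```bash
python3 -c "
from h import *
plan(38,-176,278);s=snap('g')
im=s['top']['color'];cv2.imwrite('pics/g_tcrop.png',cv2.resize(im[180:310,210:390],None,fx=4.4,fy=4.4,interpolation=cv2.INTER_CUBIC))
im=s['scene']['color'];cv2.imwrite('pics/g_scrop.png',cv2.resize(im[200:330,230:430],None,fx=4,fy=4,interpolation=cv2.INTER_CUBIC))"
```

```text
now tray [  38.2 -175.1] z 338.2 gap 0.004127513176036611 F [ 0.4 -0.  -0.4] t 13.9333
shift [-0.2  0.9 60.2] rot [-0.  0.  0.]
```

View pics/g_tcrop.png

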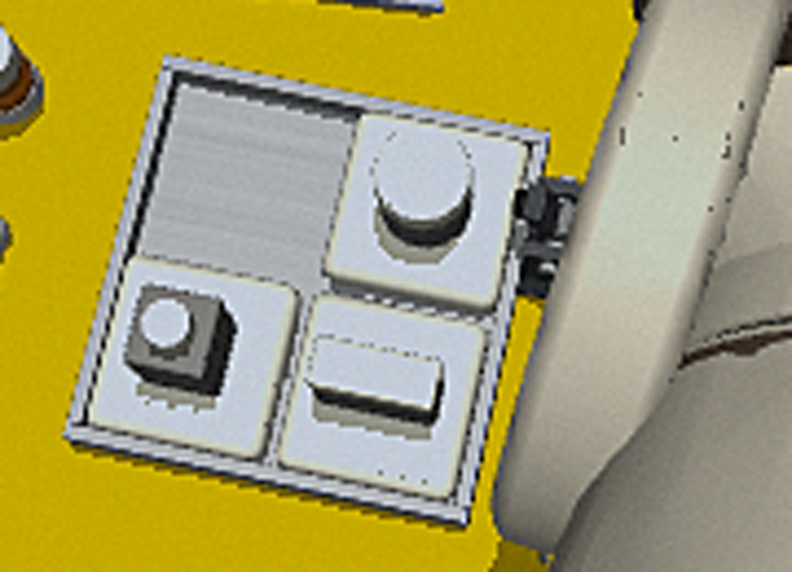

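View pics/g_scrop.png

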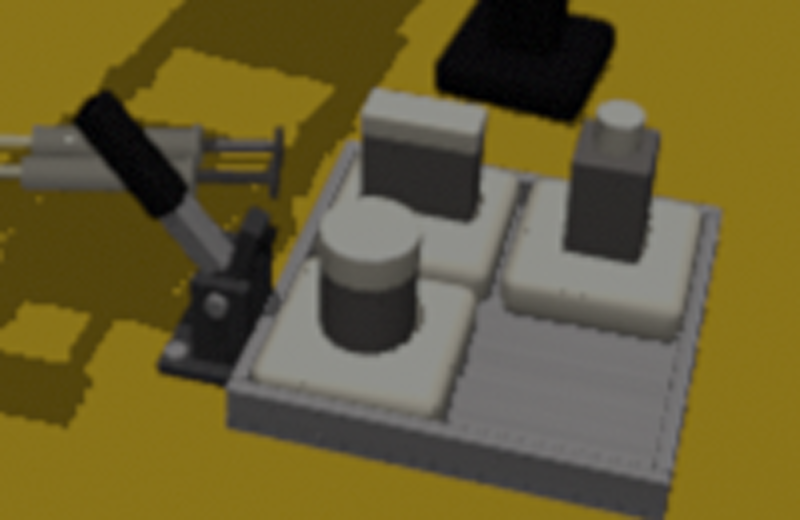

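Top crop: jar carrier flush in the clamp corner (edges at (525,140)/(495,305), same as the slide-box's before), others in the near corners, all flat. Now descending outside the handle.

Call:
carry_out(steps=[{"xyz": [0,1,25],"angular": [0,0,0],"hand": -1},{"xyz": [0,1,50],"angular": [0,0,0],"hand": -1},{"xyz": [0,1,60],"angular": [0,0,0],"hand": -1},{"xyz": [0,1,60],"angular": [0,0,0],"hand": -1},{"xyz": [0,-5,60],"angular": [0,0,0],"hand": -1},{"xyz": [0,-15,60],"angular": [0,0,0],"hand": -1},{"xyz": [0,-25,60],"angular": [0,0,0],"hand": -1},{"xyz": [0,-32,60],"angular": [0,0,0],"hand": -1}])

```text
clock: 14.7
tcp_pos: [0.5685, -0.044, 0.281]
eef_rot: [0.001, 0.993, -0.115, 0.002]
ft_force: [-1.3, -3.5, 2.2]
finger_gap: 0.0004
```

```bash
python3 -c "
from h import *
plan(38,-95,278)"
```

```text
now tray [  39.3 -143.3] z 281.0 gap 0.0003915068211373185 F [-1.3 -3.5  2.2] t 14.7
shift [ -1.3 -48.3   2.9] rot [ 0.1 -0.3  0. ]
```

Call:
carry_out(steps=[{"xyz": [-1,-6,0],"angular": [0,0,0],"hand": -1},{"xyz": [-1,-12,0],"angular": [0,0,0],"hand": -1},{"xyz": [-1,-18,0],"angular": [0,0,0],"hand": -1},{"xyz": [-1,-24,0],"angular": [0,0,0],"hand": -1},{"xyz": [-1,-30,0],"angular": [0,0,0],"hand": -1},{"xyz": [-1,-36,0],"angular": [0,0,0],"hand": -1},{"xyz": [-1,-41,0],"angular": [0,0,0],"hand": -1},{"xyz": [-1,-44,0],"angular": [0,0,0],"hand": -1}])

```text
clock: 15.37
tcp_pos: [0.5763, -0.0006, 0.2781]
eef_rot: [-0.0, 0.993, -0.115, -0.0]
ft_force: [0.1, -0.3, 0.3]
finger_gap: 0.0002
```

```bash
python3 -c "
from h import *
plan(38,-95,278);s=snap('i')
im=s['scene']['color'];cv2.imwrite('pics/i_scrop.png',cv2.resize(im[200:330,230:430],None,fx=4,fy=4,interpolation=cv2.INTER_CUBIC))"
```

```text
now tray [ 37.  -99.3] z 278.1 gap 0.00016850428465514005 F [ 0.1 -0.3  0.3] t 15.3667
shift [ 1.  -4.3  0.1] rot [-0.  0.  0.]
```

View pics/i_scrop.png

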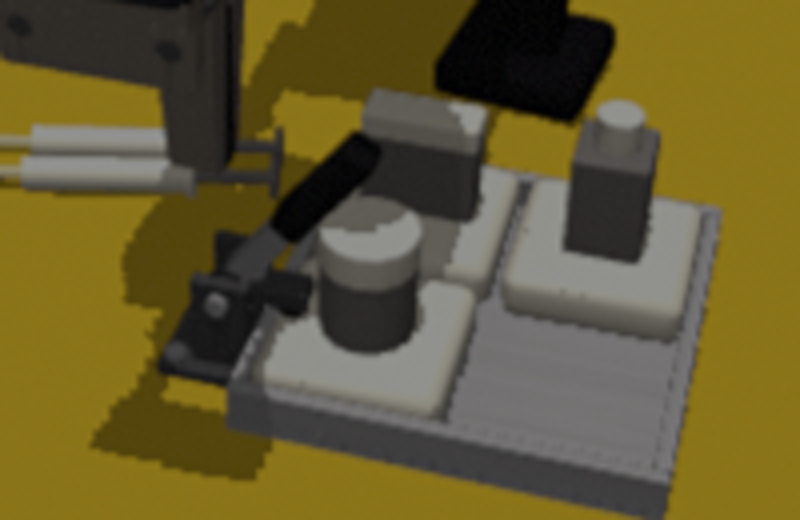

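The lever has snapped over (handle tip at crop (365,150)), and its foot is on the jar carrier's edge at (295,292). Backing off and up.

Call:
carry_out(steps=[{"xyz": [0,15,0],"angular": [0,0,0],"hand": -1},{"xyz": [0,40,-20],"angular": [0,0,0],"hand": -1},{"xyz": [0,70,-50],"angular": [0,0,0],"hand": -1},{"xyz": [0,105,-80],"angular": [0,0,0],"hand": -1},{"xyz": [0,140,-100],"angular": [0,0,0],"hand": -1},{"xyz": [0,175,-100],"angular": [0,0,0],"hand": -1},{"xyz": [0,200,-100],"angular": [0,0,0],"hand": -1},{"xyz": [0,200,-100],"angular": [0,0,0],"hand": -1}])

```text
clock: 16.13
tcp_pos: [0.5295, -0.2006, 0.3793]
eef_rot: [0.001, 0.993, -0.118, 0.001]
ft_force: [-0.7, -0.1, -1.4]
finger_gap: 0.0005
```

```bash
python3 -c "
from h import *
s=snap('j');print(arm.get_state()['clock'])
im=s['top']['color'];cv2.imwrite('pics/j_tcrop.png',cv2.resize(im[180:310,210:390],None,fx=4.4,fy=4.4,interpolation=cv2.INTER_CUBIC))"
```

```text
16.2333
```

View pics/j_tcrop.png

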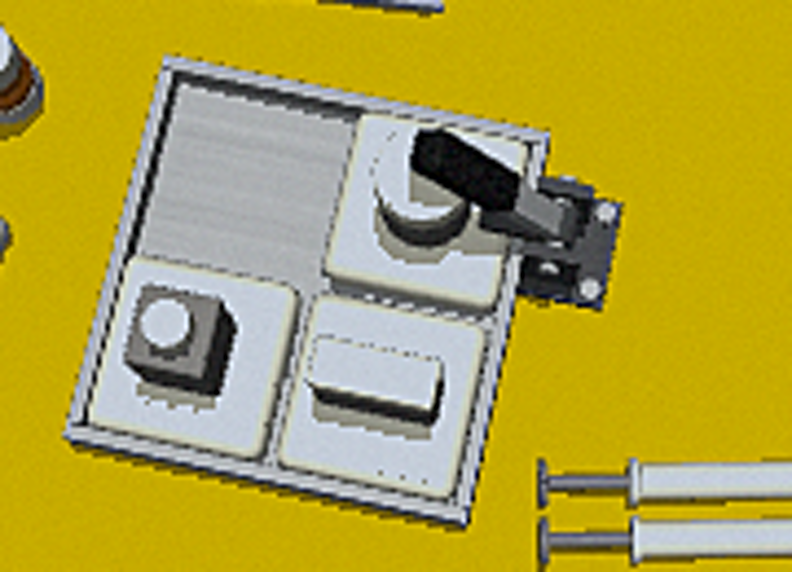

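View pics/j_scene.png

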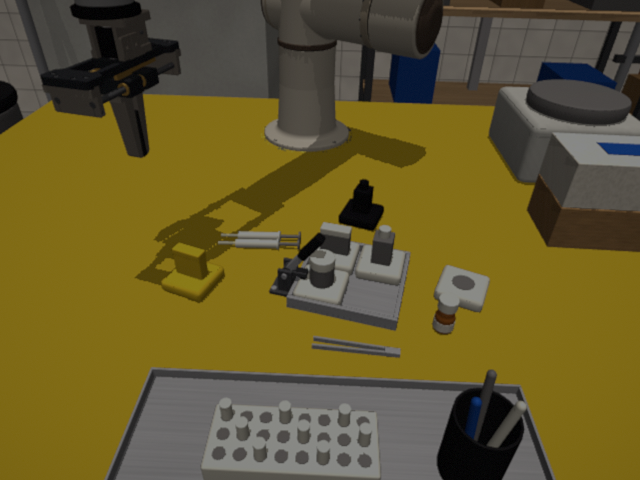

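```bash
python3 - <<'E'
from h import *
c=imaging.camera("top"); im=cv2.imread("pics/g_top.png").astype(int)
sat=(im.max(2)-im.min(2)); g=im.min(2)
m=((g>185)).astype(np.uint8)*255
m[:205]=0;m[252:]=0;m[:,:283]=0;m[:,332:]=0
n,l,st,ce=cv2.connectedComponentsWithStats(m)
i=1+np.argmax(st[1:,4]); ys,xs=np.where(l==i); print(st[i],g[215:225,322:334].tolist()[0])
T=np.array([w2t(ray(c,(x,y),.026)) for x,y in zip(xs,ys)])
print("carrier extents tray mm (2-98%)",np.percentile(T,[1,99],axis=0).round(1))
E
```

```text
[ 285  206   44   43 1125] [196, 196, 193, 198, 196, 193, 187, 156, 61, 181, 180, 181]
carrier extents tray mm (2-98%) [[  5.4 -68.9]
 [ 69.1  -5.6]]
```

```bash
python3 -c "
from h import *
print(workorder.hand_in())"
```

```text
the job is handed in; nothing more can be done
None
```

The jar carrier is home in the clamp corner and clamped. I handed the job in at about 16 s of the 51 s allowed.

I slid the bottle carrier into the empty corner, then the slide-box carrier out of the clamp corner. The jar carrier went in last, pressed against both walls. Then I threw the lever from outside with the closed fingers until it snapped over, and backed the arm away.

**Last checks:**
- **Home in the corner:** while pressing, the walls pushed back with about 7.6 N along x and 6 N along y. The top image put the carrier's centre at about x +37, y -37 mm. Allowing for the roughly 2 % small scale I saw on the tray outline (155 mm measured against 158 mm), that agrees with ±38 mm.
- **Clamped:** the lever leans over the tray with its foot on the jar carrier's edge.
- **Everything else:** the other two carriers lie flat in the tray. The vial, forceps, syringes, spare carrier and both look-alikes appear unmoved, and the robot touches nothing.

One oddity: while sliding the jar I pressed down with about 6–8 N more than intended. The carrier stayed flat and the force stayed well within the limits.

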